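# Hang the glaze sample board on its screw

### The job

Lift the glaze sample board out of its rack and hang it on the display stand, tiles facing out: find the headed screw by feel with the keyhole, let the head come through the round part, then pull the board gently down until the screw is fully home at the top of the slot, and let go so that it hangs straight on the screw. The screw may sit anywhere along its short rail and the screw fitting is easily damaged, so never force the board against the stand, and leave the wooden stamp and the small dark jar on the table where they stand.

Things in the scene. Friction and masses are not known exactly. Their poses are not given: they have to be found in the camera images.
- board: The loose sample board: upright plywood, 8 mm thick, 170 mm wide, 120 mm tall, with a tab 46 mm wide in the middle of its top edge that rises to 180 mm; 0.23 to 0.38 kg. Origin: middle of the bottom edge, mid-thickness; z up, y along its width, -x to the front with the tiles, +x to the plain back, which goes against the stand.
- tab (a point): Point to grip on the board's tab: mid-thickness, 158 mm above the bottom edge, 38 mm above the board's shoulders and 22 mm below the tab's top; the tab is 8 mm thick (along x) and 46 mm wide (along y). Axes as the board.
- seat (a point): Point in the board's keyhole, mid-thickness, where the screw shank's axis lies when fully home, 102 mm above the bottom edge. The keyhole's round part (an octagon, 18 mm across flats) is centred 22 mm below it; sloping shoulders lead from it into a slot 9.5 mm wide that runs straight up to a square end 3 mm above this point. Axes as the board.
- front (a point): Middle of the front face of the middle one of three 38 x 55 mm glazed test tiles, 7 mm thick, stuck side by side on the board's front; 35 mm above the bottom edge and 11 mm in front of mid-thickness. The tiles reach 63 mm to each side. Axes as the board.
- stand: Fixed wooden display stand: upright back board 200 mm wide, 18 mm thick, 182 mm tall, on a foot 210 mm wide and 14 mm high that reaches 33 mm in front. Origin on the work surface under the middle of the back board's front face; z up, y along it, -x out of it towards the robot. Carries the screw. Board and stand (screw included) must never press each other with over 25 N.
- rail_mid (a point): Middle of the short steel rail on the front face of the stand's back board, 170 mm above the work surface. The screw's axis is at this height but up to 12 mm to either side along y; its place is not measured. Axes as the stand.
- rail_end (a point): Left (+y) end of that steel rail, 30 mm from its middle. The screw: 6 mm shank, head 14 mm across and 4 mm thick, standing 13 to 17 mm off the face. It is spring-backed: pushed straight in it yields up to 16.5 mm (0.6 N at first, 4 N at the end) and springs out by itself, so its head pops through once the keyhole's round part comes over it. Rigid sideways and up and down.
- rack: Fixed wooden rack in which the board stands upright: base 100 x 210 mm and 12 mm high (the board's bottom edge rests on it); at each end two cheeks 33 mm high above the base with a 10.8 mm slot between them hold the outer 15 mm of the board's side edges. Origin: middle of the underside; y along the board, as placed -x towards the robot.
- stamp: Small turned wooden stamp, 26 mm across, 60 mm tall; a bystander that stands loose on the table; origin at the centre of its underside, z up.
- jar: Small dark screw-top jar, 49 mm across, 64 mm tall; a bystander that stands loose on the table; origin at the centre of its underside, z up.

How it is judged:
By the outcome, as a careful person would: the job done as asked, in the order asked, and still so for the second after the job is handed in, with the robot touching nothing.
It also fails if it takes over 64 s, if anything falls off the work surface, if the arm or the gripper's body presses on something with over 40 N, if the wrist force passes 120 N, or if a joint passes its speed limit or range.

### The arm

A 6-joint arm with a two-finger parallel gripper is mounted at the origin on the work surface; the furniture and walls round the work are solid. World frame = base frame: x ahead of the robot, y to its left, z up, the work surface at z = 0. Lengths are in m, angles in rad, forces in N, time in s.
With the tool pointing down it reaches from about 0.3 to 0.75 m from the base axis. Payload 8.5 kg.
Tool frame: the origin (TCP) lies at the very end of the fingers, on their centre line; the grasp point (between the pads) lies ctrl.hold_point_z behind it (ctrl.hold_point_z is the distance from the TCP to the grasp point, in m); z points along the fingers, y is the line along which they close (so a half turn about z gives the same grasp; the last joint's range is limited). The gripper opens to 88 mm and grips with 3 to 60 N. Pads are 18 mm wide; open, the fingers measure 123 mm over their backs; the gripper's body (75 mm by 187 mm) begins 45 mm behind the grasp point.
Start: joints at [1.002, 0.381, 1.297, -0, 1.464, -0.215], TCP at [0.191, 0.516, 0.239] pointing down, gripper open.
Joint ranges: [-3.11, 3.11], [-0.89, 2.33], [0.22, 2.48], [-1.42, 4.56], [0.17, 2.85], [-2.88, 2.88]. Speed limits (rad/s): [2.39, 2.39, 3.14, 3.14, 3.14, 3.14].

### API

Orientations are given as a unit quaternion [x, y, z, w].
In Python, from workcell import telemetry, cams, workorder, ctrl gives the robot as it stands.
- The arm moves only by the tool play_rows, never from a script. Its argument "series" is a list that holds one entry, the list of rows, each a list of 6 numbers: the shift along the tool's x, y, z in cm, then the turn, a rotation vector about the tool's x, y, z in rad. A call has 1 to 12 rows; each row shifts and turns the commanded pose from where the row before left it, along the tool's axes as they then stand; what a row does not reach is not made up. A row lasts 1/8 s, in which the tool goes at most 62.5 mm and 10.7 degrees, less where a joint would pass 70% of its speed; a pose out of reach is approached as far as the arm can. A call with a gripper value outside its range is refused whole. "gripper" is the opening, from 0 (shut) to 1 (fully open), set as the call begins (left out, the last holds). The fingers move at their own pace and stop on an object; "newtons" is the grip in N (left out, the last holds). Time passes only in rows, so rows that do not move let the fingers close. It gives the time, the measured TCP pose, the force, the opening and the grip force at its end, in the units of the state.
- telemetry.read_state(): the state, without advancing time (a new reading comes with each control period).
- cams.camera(name): name is "scene" or "top"; returns a dict with "color" (420x560x3 uint8, red, green, blue), "fovy" (degrees; the focal length in pixels is half the picture's height over the tangent of half this angle, whatever the lens; pixels are square), "cx", "cy" (the principal point, pixels), "R" (3x3) and "t" (3): a world point X has camera coordinates R X + t. Camera axes: x right, y down, z forward; pixel columns grow to the right and rows downward; lengths in m; the calibration is good to about 2 mm. A picture is of the moment at which its call begins. There is no depth.
- workorder.sign_off(): hands the job in; it is judged then, once.
Trained networks look in a picture, given as the dict that the camera call returned (one of the last four; its "shot" number tells which), for a name from the list of things; names that differ only in an ending like _2 or _b are one class to them, and where a whole thing is asked for, a point or a joint stands for the part that bears it (a point fixed in the world has none). Each returns a list of dicts, best first, with "conf" (0 to 1); they miss things now and then, are a little off and sometimes report something else, mostly with a low value. They report only what shows in the picture. A call takes as long as a camera call.
- cams.trace(thing, picture): "region" (420x560 bool, what is visible of it) and "bbox" ([left, top, width, height] in pixels, round what is visible of it).
The state is a dict: "clock": time; "joint_positions": joint angles; "joint_vel": joint speeds; "effort": joint torques, N m; "ee_pos": TCP position; "tool_rot": TCP orientation; "contact_force": force on the tool from outside, world axes, zero at the start; "ft_torque": the same for the moment, N m; "finger_gap": finger opening in m; "gripper_force": force on a finger pad.
Only numpy, scipy, OpenCV 4.12 (cv2) and the standard library are available. Lean on these libraries where they do the work, as an engineer would, in place of code of your own. Each camera call takes 0.05 s, during which the arm holds its last target. There are 200 camera calls.

## Working session

There is one attempt and no reset: what is moved stays moved. The work goes in short steps, Python scripts to look and compute and a tool call to move; the robot and the scene stay as the last step left them, time stands still between calls to the robot, and variables do not carry over. Pictures are saved under pics/ and viewed, at most 10 in all, crops included, and the job is handed in when it is done.

Besides the shell and the picture viewer there is one more tool, called after "Call:" by a JSON object that holds its "name" and its "arguments". play_rows: Moves the arm, as the interface text tells. Its arguments: {"type":"object","properties":{"series":{"type":"array"},"gripper":{"type":"number"},"newtons":{"type":"number"}},"required":["series"]}

```bash
mkdir -p pics; ls
python3 - <<'E'
from workcell import telemetry,cams,ctrl
import cv2,numpy as np
print(ctrl.hold_point_z); s=telemetry.read_state(); print({k:np.round(v,3).tolist() for k,v in s.items()})
for n in("scene","top"):
    p=cams.camera(n); cv2.imwrite(f"pics/{n}0.png",p["color"][:,:,::-1]); np.set_printoptions(precision=4,suppress=True)
    print(n,p["fovy"],p["cx"],p["cy"],p["R"].tolist(),p["t"])
    for th in("board","tab","seat","front","stand","rail_mid","rail_end","rack","stamp","jar"):
        try:
            r=cams.trace(th,p); print(th,[(round(d["conf"],2),d["bbox"]) for d in r[:2]])
        except Exception as e: print(th,e)
E
```

```text
pics
0.0187
{'clock': 0.0, 'joint_positions': [1.002, 0.381, 1.298, 0.0, 1.464, -0.215], 'joint_vel': [0.0, 0.0, -0.001, -0.001, 0.001, 0.001], 'effort': [0.0, -43.793, -22.455, 0.071, 0.035, -0.0], 'ee_pos': [0.19, 0.516, 0.238], 'tool_rot': [0.176, 0.984, -0.001, -0.0], 'contact_force': [0.03, 0.126, -0.916], 'ft_torque': [0.05, -0.002, -0.107], 'gripper_force': 0.0, 'finger_gap': 0.088}
scene 43.52126902880444 284.2432459693463 208.7701268396006 [[-0.8434631521191429, 0.537187031924381, 6.12332671034295e-05], [0.25668941072135804, 0.40314049665131113, -0.8784009826857299], [-0.4718903023381187, -0.7408831437494096, -0.4779243767242164]] [ 0.3983 -0.0005  1.1863]
board [(0.92, [321.2, 213.6, 74.0, 124.1])]
tab [(0.79, [317.0, 213.9, 76.1, 126.6])]
seat [(0.58, [321.0, 213.8, 70.3, 123.8])]
front [(0.7, [321.6, 212.5, 67.9, 122.9])]
stand [(0.8, [156.5, 141.0, 84.7, 130.4])]
rail_mid [(0.65, [155.8, 138.0, 83.9, 134.2])]
rail_end [(0.83, [158.2, 137.9, 76.6, 135.4])]
rack [(0.65, [292.0, 272.0, 126.0, 85.4])]
stamp [(0.58, [292.4, 244.1, 14.6, 35.9])]
jar [(0.97, [255.5, 179.2, 20.3, 34.1])]
top 55.63871015848661 274.5898583860907 207.819665028543 [[0.008543973595263285, -0.9999500474732383, 0.005186817277688304], [-0.9906610156263765, -0.009170250008421433, -0.1360391805065699], [0.1360799494169494, -0.003976062506013759, -0.9906898799794156]] [-0.0252  0.492   0.8966]
board [(0.79, [147.1, 211.1, 86.3, 20.9])]
tab []
seat [(0.6, [145.5, 211.1, 86.0, 19.0])]
front [(0.62, [140.4, 208.2, 89.5, 21.3])]
stand [(0.68, [302.9, 160.3, 105.2, 54.9])]
rail_mid [(0.78, [302.7, 160.7, 109.1, 51.8])]
rail_end [(0.86, [303.0, 162.6, 109.4, 51.2])]
rack [(0.69, [149.4, 200.0, 90.8, 46.5]), (0.65, [302.0, 165.3, 106.0, 49.3])]
stamp [(0.65, [144.1, 212.4, 89.0, 17.2]), (0.61, [254.3, 221.3, 12.5, 13.8])]
jar [(0.82, [357.3, 249.4, 26.0, 18.8])]
```

Run:
```python
import cv2
a=cv2.imread("pics/scene0.png")[120:370,140:440]; cv2.imwrite("pics/s0c.png",cv2.resize(a,(720,600),interpolation=2))
a=cv2.imread("pics/top0.png")[140:290,130:420]; cv2.imwrite("pics/t0c.png",cv2.resize(a,(800,414),interpolation=2))
```

```text
(no output)
```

View pics/s0c.png

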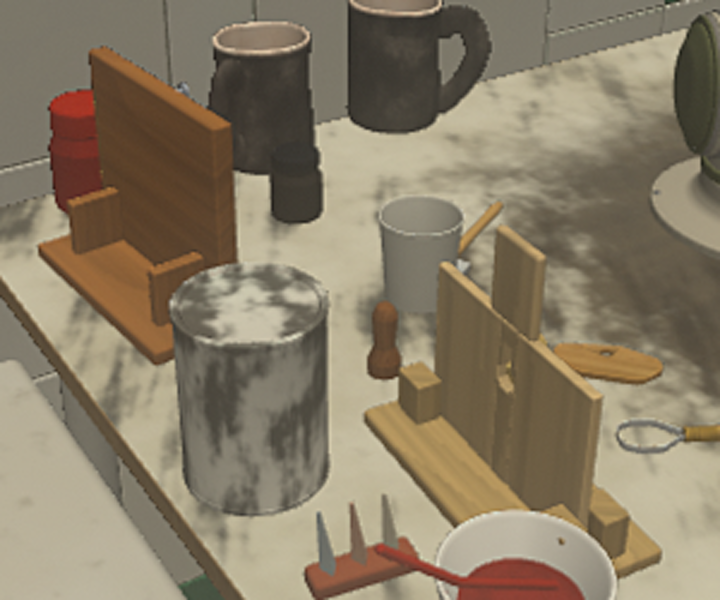

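View pics/t0c.png

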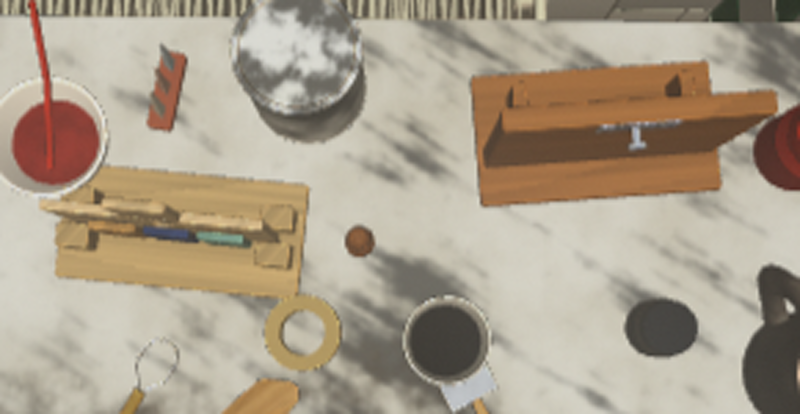

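The scene view shows the board in the rack at lower right (tab top about (348,220) full-frame), and the stand from behind at upper left. The top view shows the stand with the screw near (361,190), the rail at about (347–377,186), the stamp at (260,227) and the jar at (370,259). I'll zoom in for accurate corners.

Run:
```python
import cv2,numpy as np
t=cv2.imread("pics/top0.png"); s=cv2.imread("pics/scene0.png")
def crop(im,x,y,w,h,k):
    a=cv2.resize(im[y:y+h,x:x+w],None,fx=k,fy=k,interpolation=cv2.INTER_CUBIC)
    for i in range(0,w,10):
        cv2.line(a,(i*k,0),(i*k,5),(0,0,255),1)
        if i%20==0: cv2.putText(a,str(x+i),(i*k,15),0,.38,(0,0,255),1)
    for j in range(0,h,10):
        cv2.line(a,(0,j*k),(5,j*k),(0,0,255),1)
        if j%20==0 and j: cv2.putText(a,str(y+j),(0,j*k),0,.38,(0,0,255),1)
    return a
a=crop(t,295,160,120,60,6);b=crop(t,140,195,110,60,6)
b=cv2.copyMakeBorder(b,0,0,0,a.shape[1]-b.shape[1],0)
cv2.imwrite("pics/tz.png",cv2.resize(np.vstack([a,b]),None,fx=.83,fy=.83,interpolation=cv2.INTER_AREA))
a=crop(s,150,135,100,140,4);b=crop(s,290,205,100,140,4)
cv2.imwrite("pics/sz.png",np.hstack([a,b]))
```

```text
(no output)
```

View pics/tz.png

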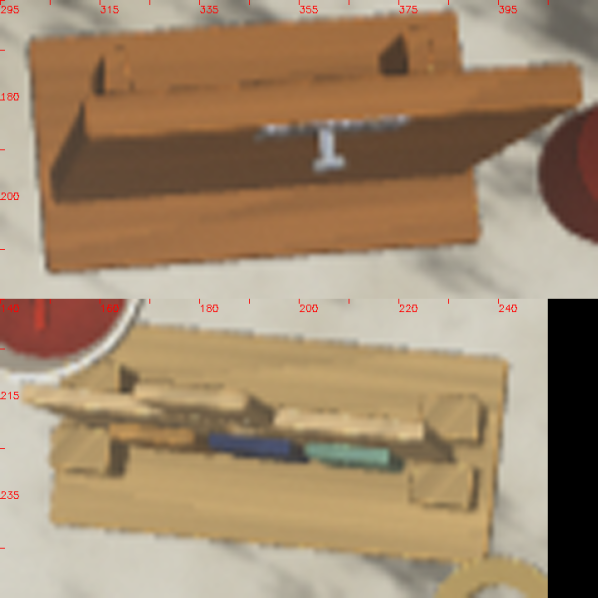

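View pics/sz.png

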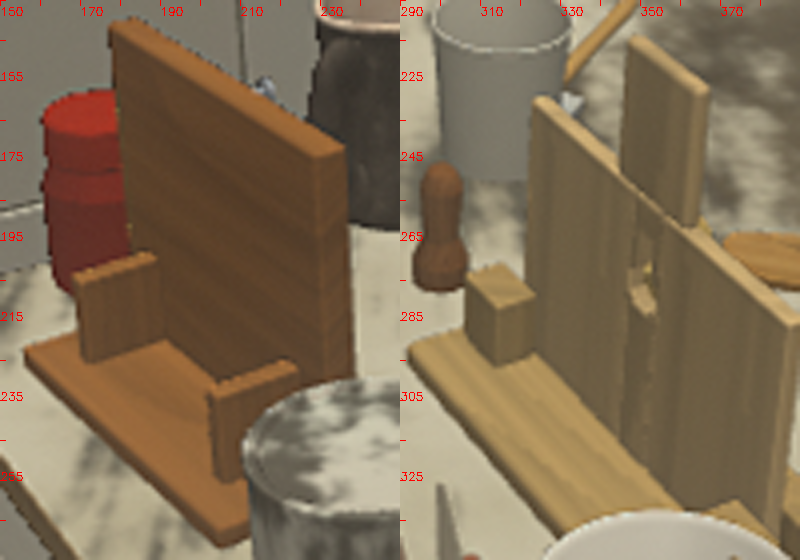

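Top view (zoom) shows: stand top edge from (312,188) to (411,180), foot front edge (305,214)–(391,208), rail ends (347,187),(377,184.5), and screw head about (361,192.5). The board in the rack has its right shoulder at (225,221) and its tab from (167.5,214) to (190,216), both top view.
In the scene view, the tab top runs (347,215)–(364,228), and the stand's top back corners are (178,140.5),(229.5,174).

```bash
cat > h.py <<'E'
import numpy as np, cv2
from scipy.optimize import least_squares
from scipy.spatial.transform import Rotation as Ro
from workcell import telemetry,cams
np.set_printoptions(precision=4,suppress=True)
def proj(p,X):
    c=np.atleast_2d(X)@np.array(p["R"]).T+np.array(p["t"]); f=210/np.tan(np.radians(p["fovy"])/2)
    return c[:,:2]/c[:,2:]*f+[p["cx"],p["cy"]]
def place(q,P):
    c,s=np.cos(q[2]),np.sin(q[2]); P=np.atleast_2d(np.array(P,float))
    return P@np.array([[c,s,0],[-s,c,0],[0,0,1]])+[q[0],q[1],q[3]]
def fit(views,q0,zfree=False):
    n=4 if zfree else 3
    full=lambda v:np.r_[v,q0[n:]]
    f=lambda v:np.concatenate([(proj(p,place(full(v),[a[:3] for a in A]))-[a[3:] for a in A]).ravel() for p,A in views])
    r=least_squares(f,q0[:n],loss="soft_l1",x_scale=[.01]*n); return full(r.x),f(r.x).reshape(-1,2)
def state():
    s=telemetry.read_state(); print("t",s["clock"],"pos",s["ee_pos"],"F",s["contact_force"],"gap",s["finger_gap"],s["gripper_force"]); print(Ro.from_quat(s["tool_rot"]).as_matrix()); return s
E
python3 - <<'E'
from h import *
T=cams.camera("top");S=cams.camera("scene")
st=[(-.033,.105,.007,304.6,214.4),(-.033,-.105,.014,391,208.2),(0,.1,.182,312.3,187.7),(0,-.1,.182,411.5,180.5),(.018,.1,.182,312.7,179.5),(.018,-.1,.182,411.5,173),(0,.1,.014,305.4,200.6),(0,-.1,.014,389.4,194.5),(0,.03,.17,346.8,186.7),(0,-.03,.17,376.9,184.5)]
ss=[(.018,-.1,.182,178.3,140.5),(.018,.1,.182,229.5,173.75),(0,.1,.182,236.2,171.8)]
for v in ([(T,st)],[(S,ss)],[(T,st),(S,ss)]):
    q,r=fit(v,[.5,-.17,0,0]);print("stand",q,abs(r).max());
print(r)
bt=[(0,.085,.12,144,214),(0,-.085,.12,225.3,221.4),(0,-.023,.18,189.6,215.7),(0,.023,.18,167.5,213.7)]
bs=[(.004,-.023,.18,347,215),(.004,.023,.18,364.25,228.25),(-.004,.023,.18,367,227),(.004,-.085,.12,323.75,230),(.004,.085,.12,386.75,286.25)]
for v in ([(T,bt)],[(S,bs)],[(T,bt),(S,bs)]):
    b,r=fit(v,[.45,.2,0,.012]);print("board",b,abs(r).max())
print(r); print("tab",place(b,[0,0,.158]))
for y in (-6,-3,0,3,6): print(y,proj(T,place(q,[-.013,y/1e3,.17])),proj(S,place(q,[-.015,y/1e3,.17])))
E
```

```text
stand [ 0.5205 -0.1946  0.0802  0.    ] 1.4461144811940585
stand [ 0.5177 -0.1901  0.0545  0.    ] 1.2585711132416861
stand [ 0.5201 -0.1941  0.0792  0.    ] 2.998327550864076
[[-0.4606  0.6945]
 [ 0.8996  0.4467]
 [-0.0116  0.2282]
 [ 1.233   0.5246]
 [-1.1687 -0.4852]
 [ 0.1696 -0.8344]
 [-0.0606  0.3486]
 [-1.0858  0.7071]
 [-0.3863 -0.0492]
 [-0.7995  0.1092]
 [-2.9983 -0.3775]
 [-1.8244 -0.383 ]
 [ 0.2063 -1.0073]]
board [ 0.4557  0.1658 -0.0819  0.012 ] 1.2601116873003377
board [ 0.4564  0.1699 -0.1064  0.012 ] 1.8810668275042417
board [ 0.4556  0.1678 -0.0939  0.012 ] 2.287803656474125
[[-0.6583 -0.2059]
 [-0.7622  0.7561]
 [-0.7197  0.0445]
 [-2.2878 -0.3915]
 [-1.2708 -1.7617]
 [-0.5219 -0.7975]
 [ 1.4541 -0.869 ]
 [-1.1267 -0.8489]
 [-0.0594 -0.1605]]
tab [[0.4556 0.1678 0.17  ]]
-6 [[364.8886 191.7826]] [[213.688  156.3557]]
-3 [[363.4013 191.8852]] [[214.4794 156.8411]]
0 [[361.9138 191.9879]] [[215.274  157.3286]]
3 [[360.4262 192.0905]] [[216.0719 157.818 ]]
6 [[358.9383 192.1932]] [[216.8732 158.3096]]
```

Call:
{"name": "play_rows", "arguments": {"series": [[[-3.7, -2.35, -0.8, 0, 0, 0], [-3.7, -2.35, -0.8, 0, 0, 0], [-3.7, -2.35, -0.8, 0, 0, 0], [-3.7, -2.35, -0.8, 0, 0, 0], [-3.7, -2.35, -0.8, 0, 0, 0], [-3.7, -2.35, -0.8, 0, 0, 0], [-3.7, -2.35, -0.8, 0, 0, 0], [-3.7, -2.35, -0.8, 0, 0, 0], [-3.7, -2.35, -0.8, 0, 0, 0], [-3.7, -2.35, -0.8, 0, 0, 0]]], "gripper": 1}}

```text
clock: 2.45
ee_pos: [0.4569, 0.166, 0.3191]
tool_rot: [0.176, 0.984, 0.0, 0.0]
contact_force: [0.5, 0.6, -0.4]
finger_gap: 0.0879
gripper_force: 0.0
```

Call:
{"name": "play_rows", "arguments": {"series": [[[0, 0, 0, 0, 0, 0.164], [0, 0, 0, 0, 0, 0.164], [0, 0, 0, 0, 0, 0.164], [0, 0, 0, 0, 0, 0.164], [0, 0, 0, 0, 0, 0.164], [0, 0, 0, 0, 0, 0.164], [0, 0, 0, 0, 0, 0.164], [0, 0, 0, 0, 0, 0.164], [0, 0, 0, 0, 0, 0], [0, 0, 0, 0, 0, 0]]]}}

```text
clock: 3.7
ee_pos: [0.4562, 0.1673, 0.3188]
tool_rot: [0.739, 0.674, -0.0, -0.0]
contact_force: [-0.0, -0.1, 0.2]
finger_gap: 0.0882
gripper_force: 0.0
```

Run:
```python
from h import *
s=state();T=cams.camera("top")
print("tcp px",proj(T,s["ee_pos"]))
cv2.imwrite("pics/t1.png",cv2.resize(T["color"][150:270,100:260,::-1],(800,600),interpolation=2))
```

```text
t 3.7 pos [0.4562 0.1673 0.3188] F [-0.0157 -0.1048  0.2255] gap 0.0882285199686333 0.0
[[ 0.0917  0.9958 -0.    ]
 [ 0.9958 -0.0917  0.    ]
 [-0.     -0.     -1.    ]]
tcp px [[158.7361 204.8135]]
```

View pics/t1.png

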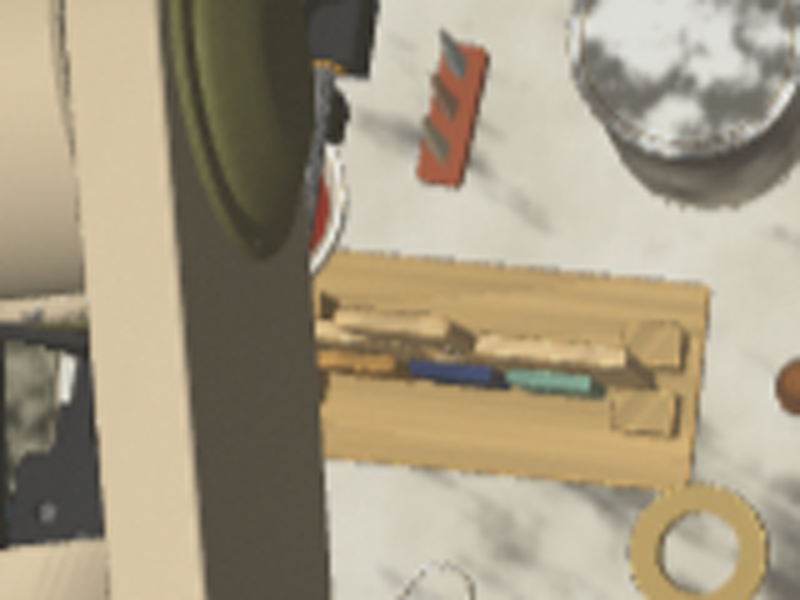

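The top view shows the arm over the rack, with the tab at about (178.6,215) full-frame and the way down clear. Descending.

Call:
{"name": "play_rows", "arguments": {"series": [[[0, 0, 3, 0, 0, 0], [0, 0, 3, 0, 0, 0], [0, 0, 3, 0, 0, 0], [0, 0, 2, 0, 0, 0], [0, 0, 1.5, 0, 0, 0], [0, 0, 1.5, 0, 0, 0], [0, 0, 1.5, 0, 0, 0], [0, 0, 1.3, 0, 0, 0], [0, 0, 0, 0, 0, 0], [0, 0, 0, 0, 0, 0]]]}}

```text
clock: 5.0
ee_pos: [0.4565, 0.1673, 0.1512]
tool_rot: [0.74, 0.673, 0.0, 0.0]
contact_force: [0.7, 0.3, -0.1]
finger_gap: 0.0876
gripper_force: 0.0
```

Call:
{"name": "play_rows", "arguments": {"series": [[[0, 0, 0, 0, 0, 0], [0, 0, 0, 0, 0, 0], [0, 0, 0, 0, 0, 0], [0, 0, 0, 0, 0, 0], [0, 0, 0, 0, 0, 0], [0, 0, 0, 0, 0, 0], [0, 0, 0, 0, 0, 0], [0, 0, 0, 0, 0, 0]]], "gripper": 0, "newtons": 10}}

```text
clock: 6.0
ee_pos: [0.4562, 0.1673, 0.1507]
tool_rot: [0.74, 0.673, -0.0, -0.0]
contact_force: [-0.1, -0.5, -1.1]
finger_gap: 0.0103
gripper_force: 0.0
```

Call:
{"name": "play_rows", "arguments": {"series": [[[0, 0, 0, 0, 0, 0], [0, 0, 0, 0, 0, 0], [0, 0, 0, 0, 0, 0]]], "newtons": 30}}

```text
clock: 6.38
ee_pos: [0.4562, 0.1673, 0.1507]
tool_rot: [0.74, 0.673, 0.0, 0.0]
contact_force: [-1.3, -0.6, -0.2]
finger_gap: 0.0074
gripper_force: 30.0
```

Gripped. Lifting gently, straight up, to where the board's bottom clears everything.

Call:
{"name": "play_rows", "arguments": {"series": [[[0, 0, -0.5, 0, 0, 0], [0, 0, -1, 0, 0, 0], [0, 0, -1, 0, 0, 0], [0, 0, -1, 0, 0, 0], [0, 0, -1.5, 0, 0, 0], [0, 0, -2, 0, 0, 0], [0, 0, -2, 0, 0, 0], [0, 0, -2, 0, 0, 0], [0, 0, -2, 0, 0, 0], [0, 0, -2, 0, 0, 0], [0, 0, 0, 0, 0, 0], [0, 0, 0, 0, 0, 0]]], "newtons": 35}}

```text
clock: 7.88
ee_pos: [0.4558, 0.1672, 0.3001]
tool_rot: [0.74, 0.673, -0.001, -0.0]
contact_force: [0.6, -0.3, -3.1]
finger_gap: 0.0075
gripper_force: 35.0
```

Run:
```python
from h import *
s=state();T=cams.camera("top");S=cams.camera("scene")
P=np.array([[0,-.085,.12],[0,.085,.12],[0,-.023,.18],[0,.023,.18],[0,-.085,0],[0,.085,0],[.004,0,.08]])
q=[s["ee_pos"][0],s["ee_pos"][1],-.0918,s["ee_pos"][2]+.0187-.158]; print(q)
ov=S["color"][:,:,::-1].copy()
k=4; x0,y0=int(proj(S,place(q,[0,0,.1]))[0,0])-100,int(proj(S,place(q,[0,0,.1]))[0,1])-75
x0=max(x0,0);y0=max(y0,0);a=cv2.resize(ov[y0:y0+150,x0:x0+200],None,fx=k,fy=k,interpolation=2)
for u,v in proj(S,place(q,P)): cv2.circle(a,(int((u-x0+.5)*k),int((v-y0+.5)*k)),3,(0,0,255),1)
print(x0,y0,proj(S,place(q,P)));cv2.imwrite("pics/s2.png",a)
```

```text
t 7.875 pos [0.4558 0.1672 0.3001] F [ 0.6098 -0.3474 -3.1476] gap 0.007472722566193228 34.9815766968095
[[ 0.0949  0.9955 -0.0012]
 [ 0.9955 -0.0949 -0.0002]
 [-0.0003 -0.0012 -1.    ]]
[np.float64(0.45584619838361407), np.float64(0.16724240320404699), -0.0918, np.float64(0.1607683949066612)]
259 100 [[327.9895 142.0811]
 [400.2525 187.159 ]
 [354.044  115.0209]
 [374.4226 125.3983]
 [324.9869 212.9166]
 [390.7973 267.6808]
 [356.361  189.5598]]
```

View pics/s2.png

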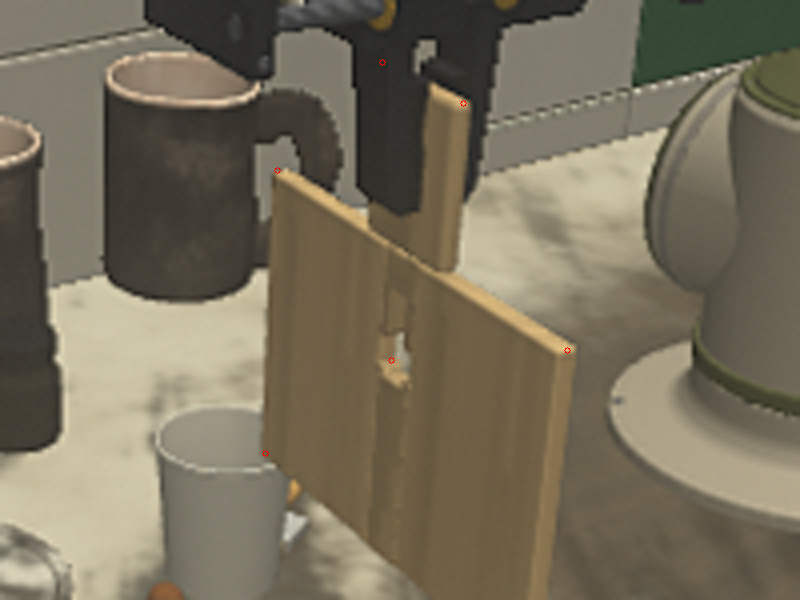

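The overlay from the assumed grip matches the picture. The shoulder corners are at (328,142) and (400,187), and the keyhole round is at about (357,189), all within about 1 px, so the hold offset is nil. Carrying it to in front of the stand.

Call:
{"name": "play_rows", "arguments": {"series": [[[-2, 0, -2, 0, 0, 0], [-4, 0.3, -2, 0, 0, 0], [-4, 0.3, 0, 0, 0, 0], [-4, 0.3, 0, 0, 0, 0], [-4, 0.3, 0, 0, 0, 0], [-4, 0.3, 0, 0, 0, 0], [-4, 0.3, 0, 0, 0, 0], [-4, 0.3, 0, 0, 0, 0], [-4, 0.3, 0, 0, 0, 0], [-2.2, 0, 0, 0, 0, 0], [0, 0, 0, 0, 0, 0]]]}}

```text
clock: 9.35
ee_pos: [0.4455, -0.1964, 0.3398]
tool_rot: [0.741, 0.672, -0.0, -0.001]
contact_force: [0.2, 0.7, -3.3]
finger_gap: 0.0075
gripper_force: 35.0
```

Call:
{"name": "play_rows", "arguments": {"series": [[[0, 0, 0, 0, 0, -0.087], [0, 0, 0, 0, 0, -0.087], [0, 0, 2, 0, 0, 0], [0, 0, 2, 0, 0, 0], [0, 0, 2, 0, 0, 0], [0, 0, 2, 0, 0, 0], [0, 0, 2, 0, 0, 0], [0, 0, 1, 0, 0, 0], [0, 0, 0, 0, 0, 0], [0, 0, 0, 0, 0, 0]]]}}

```text
clock: 10.6
ee_pos: [0.4461, -0.1953, 0.2315]
tool_rot: [0.679, 0.735, 0.0, 0.001]
contact_force: [-0.2, 0.0, -3.9]
finger_gap: 0.0077
gripper_force: 35.0
```

```bash
cat >> h.py <<'E'
ST=[.520,-.194,.079]
def rel(s=None):  # board mid, relative to stand frame, mm; round-centre height
    s=s or state(); c,sn=np.cos(ST[2]),np.sin(ST[2]); d=np.array(s["ee_pos"][:2])-ST[:2]
    R=Ro.from_quat(s["tool_rot"]).as_matrix(); print("stand-frame x,y mm",1e3*(c*d[0]+sn*d[1]),1e3*(c*d[1]-sn*d[0]),"round z",1e3*(s["ee_pos"][2]-.0593),"yaw",np.arctan2(R[1,1],R[0,1])); return s
E
python3 - <<'E'
from h import *
s=rel();S=cams.camera("scene");T=cams.camera("top")
k=4;x0,y0=130,70
a=cv2.resize(S["color"][y0:y0+150,x0:x0+130,::-1],None,fx=k,fy=k,interpolation=2)
q=[s["ee_pos"][0],s["ee_pos"][1],ST[2],s["ee_pos"][2]+.0187-.158]
for X in place(ST+[0],[[0,0.1,.182],[.018,-.1,.182],[.018,.1,.182],[-.015,.0012,.17]]).tolist()+place(q,[[0,-.085,.12],[0,.085,.12],[.004,0,.08]]).tolist():
    u,v=proj(S,X)[0]; cv2.circle(a,(int((u-x0+.5)*k),int((v-y0+.5)*k)),3,(0,0,255),1)
b=cv2.resize(T["color"][140:240,300:420,::-1],None,fx=2.2,fy=2.2,interpolation=2)
cv2.imwrite("pics/s3.png",np.hstack([a,cv2.copyMakeBorder(b,0,a.shape[0]-b.shape[0],0,0,0)]))
E
```

```text
t 10.6 pos [ 0.4461 -0.1953  0.2315] F [-0.2103  0.0147 -3.8825] gap 0.007701134304259023 34.98925531312125
[[-0.0792  0.9969  0.0011]
 [ 0.9969  0.0792 -0.0008]
 [-0.0009  0.001  -1.    ]]
stand-frame x,y mm -73.80069192662268 4.492956004201585 round z 172.1939408943904 yaw 0.07928012129750708
```

View pics/s3.png

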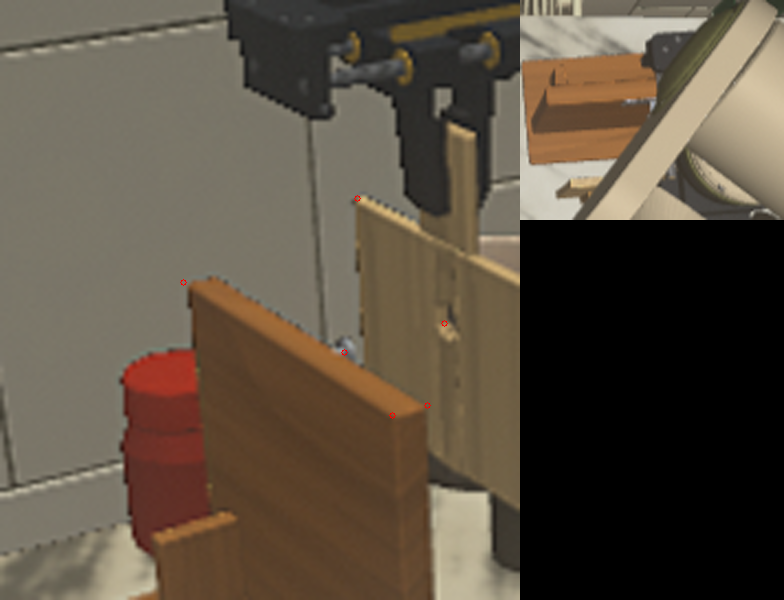

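The board is straight and in front of the stand, with the keyhole at about (241,150) and the screw head at about (216,157) full-frame. The overlays agree to within 1–2 px. I'll centre on the estimated screw and approach.

Call:
{"name": "play_rows", "arguments": {"series": [[[-0.33, 1, 0.2, 0, 0, 0], [0, 1, 0, 0, 0, 0], [0, 1, 0, 0, 0, 0], [0, 1, 0, 0, 0, 0], [0, 1, 0, 0, 0, 0], [0, 0, 0, 0, 0, 0], [0, 0, 0, 0, 0, 0]]]}}

```text
clock: 11.58
ee_pos: [0.4957, -0.1946, 0.2287]
tool_rot: [0.679, 0.735, -0.0, -0.0]
contact_force: [0.4, 0.2, -3.6]
finger_gap: 0.0077
gripper_force: 35.0
```

Call:
{"name": "play_rows", "arguments": {"series": [[[0, 0.3, 0, 0, 0, 0], [0, 0.3, 0, 0, 0, 0], [0, 0, 0, 0, 0, 0], [0, 0, 0, 0, 0, 0]]]}}

```text
clock: 12.08
ee_pos: [0.5018, -0.1942, 0.2287]
tool_rot: [0.679, 0.734, -0.0, -0.0]
contact_force: [0.1, 0.6, -4.2]
finger_gap: 0.0078
gripper_force: 35.0
```

Call:
{"name": "play_rows", "arguments": {"series": [[[0, 0.2, 0, 0, 0, 0], [0, 0.2, 0, 0, 0, 0], [0, 0, 0, 0, 0, 0], [0, 0, 0, 0, 0, 0]]]}}

```text
clock: 12.58
ee_pos: [0.5058, -0.1939, 0.2287]
tool_rot: [0.679, 0.735, -0.0, -0.0]
contact_force: [-0.1, -0.2, -3.2]
finger_gap: 0.0074
gripper_force: 35.0
```

```bash
python3 -c "
from h import *
rel()"
```

```text
t 12.575 pos [ 0.5058 -0.1939  0.2287] F [-0.0642 -0.1556 -3.1645] gap 0.007350663074796112 34.98478709931078
[[-0.079   0.9969 -0.0001]
 [ 0.9969  0.079   0.    ]
 [ 0.     -0.0001 -1.    ]]
stand-frame x,y mm -14.119352634024015 1.219338947511286 round z 169.41380983805868 yaw 0.07907602176087615
```

Call:
{"name": "play_rows", "arguments": {"series": [[[0, 0.2, 0, 0, 0, 0], [0, 0.2, 0, 0, 0, 0], [0, 0, 0, 0, 0, 0], [0, 0, 0, 0, 0, 0]]]}}

```text
clock: 13.08
ee_pos: [0.5098, -0.1936, 0.2287]
tool_rot: [0.679, 0.734, -0.0, -0.0]
contact_force: [-0.2, -0.5, -3.9]
finger_gap: 0.0075
gripper_force: 35.0
```

Call:
{"name": "play_rows", "arguments": {"series": [[[0, 0.15, 0, 0, 0, 0], [0, 0.15, 0, 0, 0, 0], [0, 0, 0, 0, 0, 0], [0, 0, 0, 0, 0, 0]]]}}

```text
clock: 13.58
ee_pos: [0.5128, -0.1934, 0.2287]
tool_rot: [0.679, 0.734, -0.0, -0.0]
contact_force: [-0.0, -0.4, -3.5]
finger_gap: 0.0078
gripper_force: 35.0
```

```bash
python3 -c "
from h import *
s=rel()
S=cams.camera('scene'); F=[cams.camera('scene')['color'].astype(float) for i in range(1)]
print([telemetry.read_state()['contact_force'] for i in range(2)])
x0,y0=170,110;k=6
a=cv2.resize(S['color'][y0:y0+90,x0:x0+110,::-1],None,fx=k,fy=k,interpolation=2);cv2.imwrite('pics/s4.png',a)"
```

```text
t 13.575 pos [ 0.5128 -0.1934  0.2287] F [-0.0496 -0.3525 -3.4866] gap 0.007756218748390547 34.98472415667493
[[-0.0789  0.9969 -0.0001]
 [ 0.9969  0.0789  0.    ]
 [ 0.     -0.0001 -1.    ]]
stand-frame x,y mm -7.1180558199166475 1.1982214827836675 round z 169.4310596625653 yaw 0.07900515703133448
[array([ 0.7247, -0.1967, -2.7545]), array([ 0.7247, -0.1967, -2.7545])]
```

View pics/s4.png

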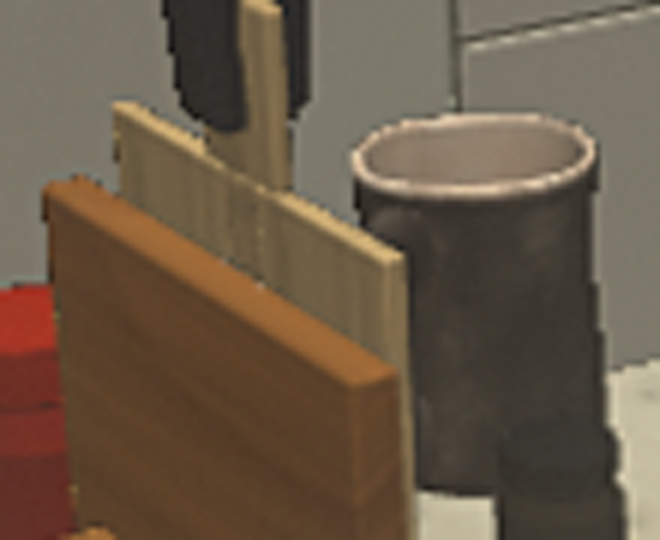

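The picture shows the board about 3 mm in front of the stand and parallel to it. There's no push-back although the back face is well past the head's standoff, so the head has likely come through. I'll feel for the stand's face next, in small steps.

Call:
{"name": "play_rows", "arguments": {"series": [[[0, 0.1, 0, 0, 0, 0], [0, 0.05, 0, 0, 0, 0], [0, 0, 0, 0, 0, 0], [0, 0, 0, 0, 0, 0]]]}}

```text
clock: 14.18
ee_pos: [0.5143, -0.1932, 0.2287]
tool_rot: [0.679, 0.734, 0.0, -0.0]
contact_force: [-0.1, -0.2, -3.3]
finger_gap: 0.0077
gripper_force: 35.0
```

Call:
{"name": "play_rows", "arguments": {"series": [[[0, 0.07, 0, 0, 0, 0], [0, 0, 0, 0, 0, 0], [0, 0, 0, 0, 0, 0]]]}}

```text
clock: 14.55
ee_pos: [0.515, -0.1932, 0.2287]
tool_rot: [0.679, 0.734, -0.0, -0.0]
contact_force: [0.1, 0.7, -3.8]
finger_gap: 0.0073
gripper_force: 35.0
```

Call:
{"name": "play_rows", "arguments": {"series": [[[0, 0.05, 0, 0, 0, 0], [0, 0, 0, 0, 0, 0], [0, 0, 0, 0, 0, 0]]]}}

```text
clock: 14.92
ee_pos: [0.5155, -0.1932, 0.2288]
tool_rot: [0.679, 0.734, -0.0, 0.0]
contact_force: [-0.1, -0.3, -4.0]
finger_gap: 0.0078
gripper_force: 35.0
```

Call:
{"name": "play_rows", "arguments": {"series": [[[0, 0.05, 0, 0, 0, 0], [0, 0, 0, 0, 0, 0], [0, 0, 0, 0, 0, 0]]]}}

```text
clock: 15.3
ee_pos: [0.516, -0.1931, 0.2287]
tool_rot: [0.679, 0.734, -0.0, -0.0]
contact_force: [0.2, 0.1, -2.5]
finger_gap: 0.0078
gripper_force: 35.0
```

Call:
{"name": "play_rows", "arguments": {"series": [[[0, 0.05, 0, 0, 0, 0], [0, 0, 0, 0, 0, 0], [0, 0, 0, 0, 0, 0]]]}}

```text
clock: 15.68
ee_pos: [0.5164, -0.193, 0.2287]
tool_rot: [0.679, 0.734, -0.0, -0.0]
contact_force: [-0.7, -0.5, -2.8]
finger_gap: 0.0078
gripper_force: 35.0
```

Call:
{"name": "play_rows", "arguments": {"series": [[[0, 0.05, 0, 0, 0, 0], [0, 0, 0, 0, 0, 0], [0, 0, 0, 0, 0, 0]]]}}

```text
clock: 16.05
ee_pos: [0.5167, -0.193, 0.2288]
tool_rot: [0.679, 0.734, -0.0, -0.0]
contact_force: [-4.3, 0.9, -0.4]
finger_gap: 0.0076
gripper_force: 35.0
```

Contact with the stand's face came on abruptly at about 4 N, with no spring ramp before it, so the head is through. Backing off 0.5 mm, then pulling down gently.

Call:
{"name": "play_rows", "arguments": {"series": [[[0, -0.05, 0, 0, 0, 0], [0, 0, 0, 0, 0, 0], [0, 0, 0.15, 0, 0, 0], [0, 0, 0.15, 0, 0, 0], [0, 0, 0, 0, 0, 0], [0, 0, 0, 0, 0, 0]]]}}

```text
clock: 16.8
ee_pos: [0.5165, -0.193, 0.2255]
tool_rot: [0.679, 0.734, -0.0, -0.0]
contact_force: [-0.9, 0.8, -4.2]
finger_gap: 0.0078
gripper_force: 35.0
```

Call:
{"name": "play_rows", "arguments": {"series": [[[0, 0, 0.1, 0, 0, 0], [0, 0, 0.1, 0, 0, 0], [0, 0, 0.1, 0, 0, 0], [0, 0, 0, 0, 0, 0], [0, 0, 0, 0, 0, 0]]]}}

```text
clock: 17.42
ee_pos: [0.5165, -0.1931, 0.2226]
tool_rot: [0.679, 0.734, 0.0, -0.0]
contact_force: [-2.1, -0.5, -3.4]
finger_gap: 0.0075
gripper_force: 35.0
```

Call:
{"name": "play_rows", "arguments": {"series": [[[0, -0.02, 0.1, 0, 0, 0], [0, 0, 0.1, 0, 0, 0], [0, 0, 0.1, 0, 0, 0], [0, 0, 0, 0, 0, 0], [0, 0, 0, 0, 0, 0]]]}}

```text
clock: 18.05
ee_pos: [0.5164, -0.1931, 0.2197]
tool_rot: [0.679, 0.734, 0.0, 0.0]
contact_force: [0.2, 0.3, -3.7]
finger_gap: 0.008
gripper_force: 35.0
```

Call:
{"name": "play_rows", "arguments": {"series": [[[0, 0, 0.1, 0, 0, 0], [0, 0, 0.1, 0, 0, 0], [0, 0, 0, 0, 0, 0], [0, 0, 0, 0, 0, 0]]]}}

```text
clock: 18.55
ee_pos: [0.5163, -0.1931, 0.2178]
tool_rot: [0.679, 0.734, 0.0, 0.0]
contact_force: [-1.1, -0.3, -4.4]
finger_gap: 0.0079
gripper_force: 35.0
```

Call:
{"name": "play_rows", "arguments": {"series": [[[0, 0, 0.1, 0, 0, 0], [0, 0, 0.1, 0, 0, 0], [0, 0, 0, 0, 0, 0], [0, 0, 0, 0, 0, 0]]]}}

```text
clock: 19.05
ee_pos: [0.5163, -0.1931, 0.2157]
tool_rot: [0.679, 0.734, -0.0, -0.0]
contact_force: [-0.1, -0.1, -4.1]
finger_gap: 0.0079
gripper_force: 35.0
```

Call:
{"name": "play_rows", "arguments": {"series": [[[0, 0, 0.1, 0, 0, 0], [0, 0, 0.1, 0, 0, 0], [0, 0, 0.1, 0, 0, 0], [0, 0, 0, 0, 0, 0], [0, 0, 0, 0, 0, 0]]]}}

```text
clock: 19.68
ee_pos: [0.5163, -0.1931, 0.2128]
tool_rot: [0.679, 0.734, 0.0, 0.0]
contact_force: [0.5, 0.6, -3.4]
finger_gap: 0.0077
gripper_force: 35.0
```

Call:
{"name": "play_rows", "arguments": {"series": [[[0, 0, 0.1, 0, 0, 0], [0, 0, 0.1, 0, 0, 0], [0, 0, 0, 0, 0, 0], [0, 0, 0, 0, 0, 0]]]}}

```text
clock: 20.18
ee_pos: [0.5163, -0.1931, 0.2107]
tool_rot: [0.679, 0.734, -0.0, -0.0]
contact_force: [0.2, 0.3, -3.2]
finger_gap: 0.0079
gripper_force: 35.0
```

Call:
{"name": "play_rows", "arguments": {"series": [[[0, 0, 0.1, 0, 0, 0], [0, 0, 0, 0, 0, 0], [0, 0, 0, 0, 0, 0]]]}}

```text
clock: 20.55
ee_pos: [0.5163, -0.1931, 0.2098]
tool_rot: [0.679, 0.734, 0.0, 0.0]
contact_force: [0.4, 0.1, -2.5]
finger_gap: 0.0079
gripper_force: 35.0
```

Next I'll feel for the slot's sides. That confirms the screw is in the slot and lets me centre it.

Call:
{"name": "play_rows", "arguments": {"series": [[[0.08, 0, 0, 0, 0, 0], [0, 0, 0, 0, 0, 0], [0, 0, 0, 0, 0, 0]]]}}

```text
clock: 20.92
ee_pos: [0.5162, -0.1923, 0.2098]
tool_rot: [0.679, 0.734, 0.0, -0.0]
contact_force: [-0.3, 0.2, -3.7]
finger_gap: 0.0075
gripper_force: 35.0
```

Call:
{"name": "play_rows", "arguments": {"series": [[[0.05, 0, 0, 0, 0, 0], [0, 0, 0, 0, 0, 0], [0, 0, 0, 0, 0, 0]]]}}

```text
clock: 21.3
ee_pos: [0.5162, -0.1918, 0.2098]
tool_rot: [0.679, 0.734, 0.0, 0.0]
contact_force: [0.0, -0.3, -4.5]
finger_gap: 0.0076
gripper_force: 35.0
```

Call:
{"name": "play_rows", "arguments": {"series": [[[0.05, 0, 0, 0, 0, 0], [0, 0, 0, 0, 0, 0], [0, 0, 0, 0, 0, 0]]]}}

```text
clock: 21.68
ee_pos: [0.5162, -0.1913, 0.2098]
tool_rot: [0.679, 0.734, 0.0, 0.0]
contact_force: [-0.5, 0.4, -2.8]
finger_gap: 0.0078
gripper_force: 35.0
```

Call:
{"name": "play_rows", "arguments": {"series": [[[0.04, 0, 0, 0, 0, 0], [0, 0, 0, 0, 0, 0], [0, 0, 0, 0, 0, 0]]]}}

```text
clock: 22.05
ee_pos: [0.5161, -0.1909, 0.2098]
tool_rot: [0.679, 0.734, 0.0, 0.0]
contact_force: [0.8, 0.2, -3.6]
finger_gap: 0.0076
gripper_force: 35.0
```

Call:
{"name": "play_rows", "arguments": {"series": [[[0.05, 0, 0, 0, 0, 0], [0, 0, 0, 0, 0, 0], [0, 0, 0, 0, 0, 0]]]}}

```text
clock: 22.42
ee_pos: [0.5161, -0.1904, 0.2097]
tool_rot: [0.679, 0.735, -0.0, -0.0]
contact_force: [0.2, -0.1, -2.9]
finger_gap: 0.0077
gripper_force: 35.0
```

Call:
{"name": "play_rows", "arguments": {"series": [[[0.04, 0, 0, 0, 0, 0], [0, 0, 0, 0, 0, 0], [0, 0, 0, 0, 0, 0]]]}}

```text
clock: 22.8
ee_pos: [0.5161, -0.19, 0.2097]
tool_rot: [0.679, 0.734, -0.0, -0.0]
contact_force: [-0.5, -0.2, -4.3]
finger_gap: 0.0082
gripper_force: 35.0
```

Call:
{"name": "play_rows", "arguments": {"series": [[[0.04, 0, 0, 0, 0, 0], [0, 0, 0, 0, 0, 0], [0, 0, 0, 0, 0, 0]]]}}

```text
clock: 23.18
ee_pos: [0.516, -0.1896, 0.2098]
tool_rot: [0.679, 0.734, -0.0, 0.0]
contact_force: [0.4, -0.9, -2.7]
finger_gap: 0.0078
gripper_force: 35.0
```

```bash
python3 -c "
from h import *
s=rel()
S=cams.camera('scene');T=cams.camera('top')
x0,y0=170,110;k=5
a=cv2.resize(S['color'][y0:y0+110,x0:x0+80,::-1],None,fx=k,fy=k,interpolation=2)
b=cv2.resize(T['color'][150:260,290:370,::-1],None,fx=k,fy=k,interpolation=2)
cv2.imwrite('pics/s5.png',np.hstack([a,b]))"
```

```text
t 23.175 pos [ 0.516  -0.1896  0.2098] F [ 0.4119 -0.8667 -2.6845] gap 0.007758741897615149 34.97708171264094
[[-0.0789  0.9969  0.    ]
 [ 0.9969  0.0789 -0.0001]
 [-0.0001  0.     -1.    ]]
stand-frame x,y mm -3.5995492727474585 4.650802194007736 round z 150.45408737092342 yaw 0.07898203816572942
```

View pics/s5.png

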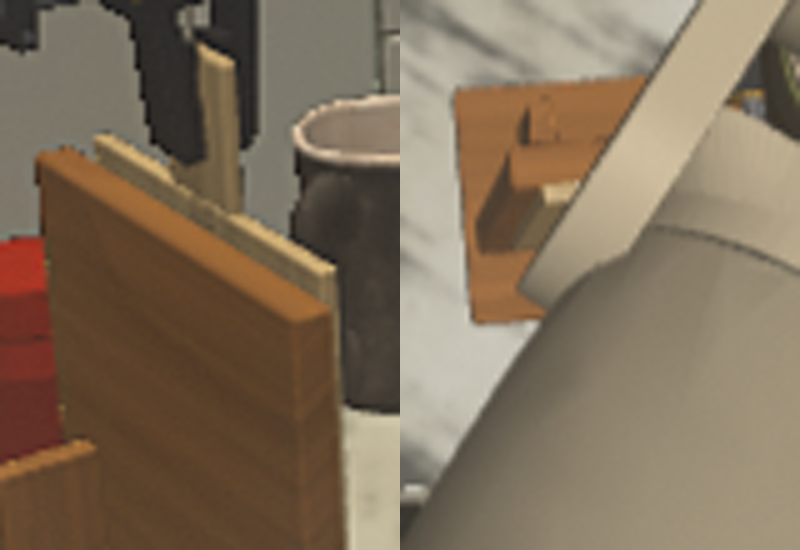

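The picture shows the board close to and parallel with the stand, shoulders just above its top edge; the screw is hidden. Checking a bit further for a side contact.

Call:
{"name": "play_rows", "arguments": {"series": [[[0.05, 0, 0, 0, 0, 0], [0, 0, 0, 0, 0, 0], [0, 0, 0, 0, 0, 0]]]}}

```text
clock: 23.65
ee_pos: [0.516, -0.1893, 0.2098]
tool_rot: [0.679, 0.734, -0.0, 0.0]
contact_force: [-0.5, -2.4, -4.4]
finger_gap: 0.0077
gripper_force: 35.0
```

Side contact at last (−2.4 N). The play is about 3.6 mm, which is the slot's clearance (9.5−6 mm), so the shank is in the slot. Centring, then pulling down to home.

Call:
{"name": "play_rows", "arguments": {"series": [[[-0.1, 0, 0, 0, 0, 0], [-0.09, 0, 0.05, 0, 0, 0], [0, 0, 0.05, 0, 0, 0], [0, 0, 0, 0, 0, 0], [0, 0, 0, 0, 0, 0]]]}}

```text
clock: 24.28
ee_pos: [0.5161, -0.1909, 0.2087]
tool_rot: [0.679, 0.734, 0.0, -0.0]
contact_force: [0.0, -0.7, -3.2]
finger_gap: 0.0078
gripper_force: 35.0
```

Call:
{"name": "play_rows", "arguments": {"series": [[[0, 0, 0.05, 0, 0, 0], [0, 0, 0, 0, 0, 0], [0, 0, 0, 0, 0, 0]]]}}

```text
clock: 24.65
ee_pos: [0.5161, -0.191, 0.2083]
tool_rot: [0.679, 0.734, -0.0, -0.0]
contact_force: [-0.4, 0.8, -3.8]
finger_gap: 0.0077
gripper_force: 35.0
```

Call:
{"name": "play_rows", "arguments": {"series": [[[0, 0, 0.05, 0, 0, 0], [0, 0, 0, 0, 0, 0], [0, 0, 0, 0, 0, 0]]]}}

```text
clock: 25.02
ee_pos: [0.5161, -0.191, 0.2078]
tool_rot: [0.679, 0.734, -0.0, 0.0]
contact_force: [-0.2, -0.2, -3.3]
finger_gap: 0.008
gripper_force: 35.0
```

Call:
{"name": "play_rows", "arguments": {"series": [[[0, 0, 0.05, 0, 0, 0], [0, 0, 0, 0, 0, 0], [0, 0, 0, 0, 0, 0]]]}}

```text
clock: 25.4
ee_pos: [0.5161, -0.191, 0.2072]
tool_rot: [0.679, 0.734, -0.0, -0.0]
contact_force: [0.1, 0.3, -3.3]
finger_gap: 0.0077
gripper_force: 35.0
```

Call:
{"name": "play_rows", "arguments": {"series": [[[0, 0, 0.03, 0, 0, 0], [0, 0, 0, 0, 0, 0], [0, 0, 0, 0, 0, 0]]]}}

```text
clock: 25.78
ee_pos: [0.5161, -0.191, 0.207]
tool_rot: [0.679, 0.734, 0.0, 0.0]
contact_force: [-0.5, -0.4, -3.8]
finger_gap: 0.0078
gripper_force: 35.0
```

Call:
{"name": "play_rows", "arguments": {"series": [[[0, 0, 0.04, 0, 0, 0], [0, 0, 0, 0, 0, 0], [0, 0, 0, 0, 0, 0]]]}}

```text
clock: 26.15
ee_pos: [0.5162, -0.191, 0.2067]
tool_rot: [0.679, 0.734, 0.0, 0.0]
contact_force: [-0.6, -0.6, -2.1]
finger_gap: 0.0076
gripper_force: 35.0
```

Call:
{"name": "play_rows", "arguments": {"series": [[[0, 0, 0.04, 0, 0, 0], [0, 0, 0, 0, 0, 0], [0, 0, 0, 0, 0, 0]]]}}

```text
clock: 26.52
ee_pos: [0.5162, -0.191, 0.2064]
tool_rot: [0.679, 0.734, 0.0, 0.0]
contact_force: [-0.9, 0.7, 2.1]
finger_gap: 0.0075
gripper_force: 35.0
```

The screw now bears the board: vertical force went from −3.6 to +2.1 N at TCP z 0.2064, where home was expected within 1 mm. Easing the push and the grip, then releasing.

Call:
{"name": "play_rows", "arguments": {"series": [[[0, 0, -0.02, 0, 0, 0], [0, 0, 0, 0, 0, 0], [0, 0, 0, 0, 0, 0]]], "newtons": 5}}

```text
clock: 26.9
ee_pos: [0.5162, -0.191, 0.2065]
tool_rot: [0.679, 0.734, 0.0, 0.0]
contact_force: [-0.3, 1.6, 1.2]
finger_gap: 0.0081
gripper_force: 5.0
```

Call:
{"name": "play_rows", "arguments": {"series": [[[0, 0, 0, 0, 0, 0], [0, 0, 0, 0, 0, 0], [0, 0, 0, 0, 0, 0], [0, 0, 0, 0, 0, 0]]], "gripper": 0.4}}

```text
clock: 27.4
ee_pos: [0.5161, -0.191, 0.2063]
tool_rot: [0.679, 0.734, -0.0, -0.0]
contact_force: [0.1, 0.6, -0.1]
finger_gap: 0.0352
gripper_force: 0.0
```

Call:
{"name": "play_rows", "arguments": {"series": [[[0, 0, -0.5, 0, 0, 0], [0, 0, -1, 0, 0, 0], [0, 0, -2, 0, 0, 0], [0, 0, -3, 0, 0, 0], [0, 0, -3, 0, 0, 0], [0, -3, -2, 0, 0, 0], [0, -4, 0, 0, 0, 0], [0, -4, 0, 0, 0, 0], [4, -4, 0, 0, 0, 0], [5, -4, 0, 0, 0, 0], [5, 0, 0, 0, 0, 0], [5, 0, 0, 0, 0, 0]]]}}

```text
clock: 28.9
ee_pos: [0.312, -0.0165, 0.3223]
tool_rot: [0.679, 0.734, 0.0, 0.001]
contact_force: [1.7, -0.8, 0.1]
finger_gap: 0.035
gripper_force: 0.0
```

```bash
python3 -c "
from h import *
s=state()
S=cams.camera('scene');T=cams.camera('top')
x0,y0=170,110;k=5
a=cv2.resize(S['color'][y0:y0+110,x0:x0+80,::-1],None,fx=k,fy=k,interpolation=2)
b=cv2.resize(T['color'][140:250,295:415,::-1],None,fx=3.3,fy=3.3,interpolation=2)
cv2.imwrite('pics/s6.png',np.hstack([a,cv2.copyMakeBorder(b,0,a.shape[0]-b.shape[0],0,0,0)]))"
```

```text
t 28.9 pos [ 0.312  -0.0165  0.3223] F [ 1.7099 -0.8291  0.14  ] gap 0.035036385650704834 0.0
[[-0.0772  0.997   0.0021]
 [ 0.997   0.0772 -0.0009]
 [-0.001   0.002  -1.    ]]
```

View pics/s6.png

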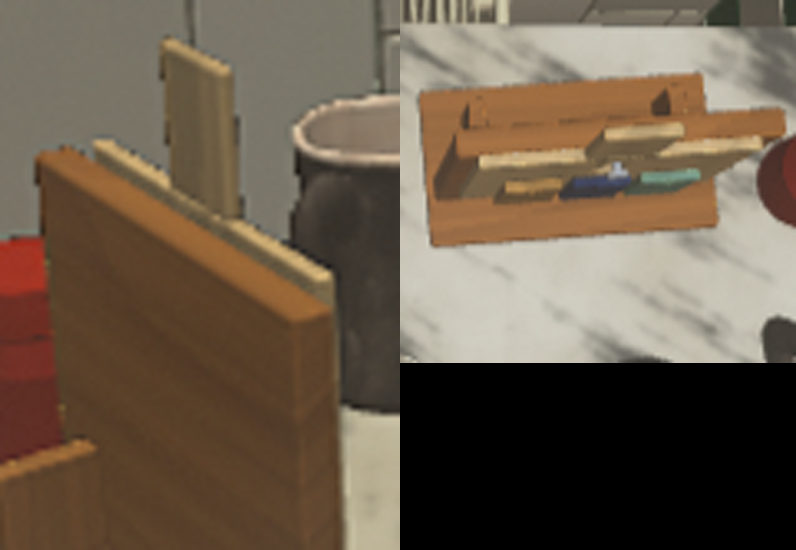

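The board hangs straight and parallel to the stand. Its tiles face out and the screw head shows in front of it (top view, about (360,191)), with the gripper well clear. Handing in.

```bash
python3 -c "
from workcell import workorder
print(workorder.sign_off())"
```

```text
the job is handed in; nothing more can be done
None
```

The board hangs straight on the screw with its tiles facing out, the gripper has let go and is well clear, and the job is handed in at about 29 s; the largest contact force I read against the stand was about 6 N, and I kept the arm away from the stamp and jar.

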